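# Dial open the specimen lockbox

### The arm

A 6-joint arm with a two-finger parallel gripper is mounted at the origin on a cart in front of the work surface, level with it; the furniture and walls round the work are solid. World frame = base frame: x ahead of the robot, y to its left, z up, the work surface at z = 0. Lengths are in m, angles in rad, forces in N, time in s.
With the tool pointing down it reaches from about 0.275 to 0.85 m from the base axis. Payload 19 kg.
Tool frame: the origin (TCP) lies midway between the tips of the shut fingers; the grasp point (between the pads) lies 19 mm behind it; z points along the fingers, y is the direction in which the jaws open and shut (so a half turn about z gives the same grasp; the last joint's range is limited). The gripper opens to 85 mm and grips with 20 to 120 N. Pads are 22 mm wide; open, the fingers measure 114 mm over their backs; the gripper's body (76 mm by 85 mm) begins 54 mm behind the grasp point. The pads swing forward as they close: fully open they stand 13 mm farther back than shut.
Start: joints at [-1.355, 0.15, 1.437, -0, 1.554, -0.134], TCP at [0.197, -0.54, 0.231] pointing down, gripper open.
Joint ranges: [-2.8, 2.8], [-0.68, 2.1], [0.12, 2.68], [-1.39, 4.53], [0.16, 2.79], [-2.81, 2.81]. Speed limits (rad/s): [1.89, 1.89, 2.22, 3.01, 3.01, 3.01].

### API

Orientations are given as a unit quaternion [x, y, z, w].
In Python, from rig import bot gives the robot as it stands. Calls block until the motion is done:
- bot.move_to(position, orientation): joint-space move of the TCP to a pose.
- bot.servo_line(position, v=0.15, attitude=None): straight line of the TCP; attitude=None keeps the orientation; v is the mean speed in m/s.
- bot.movej(angles): joint-space move.
- bot.ungrasp() and bot.close(): open the fingers fully, or close them until they stop; the grip force is fixed at half the most.
- bot.hold(seconds).
- bot.solve_ik(position, orientation): joint angles nearest the present ones, or None.
- bot.read_state(): the state.
- bot.grab_frame(name): name is "scene" or "top" or "wrist"; returns (picture, depth): 384x512x3 uint8, red, green, blue; 384x512 float32, m along the optical axis (not along the pixel's ray), 0 where there is no reading.
- bot.get_calibration(name): a dict with "K" (3x3 intrinsics, pixels), "rvec" (rotation vector, rad) and "tvec" (3), from world to camera coordinates, as OpenCV has them; the wrist camera has in their place "hand_eye" (4x4, takes a point from camera to tool coordinates, whose origin is the TCP and whose axes are the flange's). Camera axes: x right, y down, z forward; pixel columns grow to the right and rows downward; lengths in m; the calibration is good to about 2 mm. A picture is of the moment at which its call begins: read the wrist's pose just before it. get_calibration takes no time and is no camera call.
A pose or a line that the arm cannot do raises bot.IKError and nothing moves.
- bot.hand_in(): hands the job in, once; it reports no verdict.
The state is a dict: "time_s": time; "joints": joint angles; "joint_velocities": joint speeds; "tau": joint torques, N m; "ee_pos": TCP position; "ee_rot": TCP orientation; "contact_force": force on the tool from outside, world axes, zero at the start; "ft_torque": the same for the moment, N m; "grip_width": finger opening in m.
Only numpy, scipy, OpenCV 4.12 (cv2) and the standard library are available. Lean on these libraries where they do the work, as an engineer would, in place of code of your own. Each camera call takes 0.05 s, during which the arm holds its last target. There are 200 camera calls.

### The job

Open the small white lockbox. Turn its combination dial left (anticlockwise) to the third mark left of the long zero mark without passing that mark, then turn it slowly right (clockwise), past zero, until you feel the spring catch drop in and the dial stop, somewhere between the first and the fourth mark right of zero; never force the dial against the catch or pull hard on a lid that is still held. Then slide the lid fully open towards the front, let go, and leave the things standing round the box where they are.

Things in the scene. Friction and masses are not known exactly. Their poses are not given: they have to be found in the camera images.
- lockbox: White metal box fixed on the worktop, 160 (its x) x 250 (its y) x 79 mm high. Origin: centre of the underside. Its -x side is the front, +y its left end. Left part: the lock, with a flat dial on top, upright axis at x 0, y +67 mm. Right part: a compartment under a flat grey sliding lid.
- zero_mark (a point): The zero mark, on the box's top at the back (+x) of the dial, 44 mm from the dial's axis: the longest and thickest of 30 fixed black marks that ring the dial 12 degrees apart; every third mark is somewhat longer. The dial's pointer is read against them.
- dial_grip (a point): On the dial's axis, 97 mm above the worktop, in the dial's bar handle; x points along the bar to the pointer, z up. The bar is 52 mm long, 14 mm thick, from 81 to 109 mm above the worktop, on a steel disc of 72 mm diameter with its face at 81.5 mm. The pointer is a black blade on the disc at the bar's end. The lid's handle stands 100 mm or more from here.
- lock_dial (a joint): Dial angle in rad, positive = left (anticlockwise from above), 0 = pointer at the zero mark, from -2.6 to 2.6; a mark is 0.209 rad, third mark left = +0.628. Turning freely takes 0.05 to 0.1 N m. Turned right from there, it is caught at an angle that differs each time, from -0.16 to -0.83; then it has some 3 degrees of play either way and yields about 5.4 N m per rad when forced.
- lock_wheel (a point): On the dial's axis, in the lock: a hidden wheel. Turning the dial left picks it up on the way and pushes it along; it stays when the dial turns back. The catch drops only if it was left within 0.08 rad of dial angle +0.628. If pushed too far, turning the dial right to about -1.9 pushes it back and one can start again.
- catch_side (a joint): Sideways give of the spring catch inside the lock, in m, 0 unloaded, either sign, 8 N per mm. It bends when the caught dial is forced or the locked lid is pulled. Beyond 1.8 mm (14.5 N at the catch or the lid, 0.37 N m at the dial) the lock is damaged. Too small to steer by: feel the torque.
- lid (a joint): How far the lid is slid towards the box's front (-x), in m: 0 shut, 0.05 fully open (a stop). Sliding takes about 2 N; while locked the catch holds it within a few mm of shut.
- lid_grip (a point): Centre of the lid's handle, 88 mm above the worktop, on the lid 30 mm behind its middle; moves with the lid, axes as the box's. The handle is an upright rib, 12 mm thick (x), 50 mm long (y), from 75 to 99 mm above the worktop.
- timer: Loose bystander: small white lab timer, 62 x 62 x 18 mm, lying beside the box's left end. Origin: centre of its underside.
- vial: Loose bystander: white strip vial, 42 mm across and 109 mm tall, standing beside the box's right end. Origin: centre of its underside.
- sachet: Loose bystander: flat grey sachet, 62 x 30 x 6 mm, lying on the worktop in front of the box. Origin: centre of its underside.

How it is judged:
On the way, in this order (a step that is already met when the one before it is completed fails the run):
1. the dial stands at the third mark left of zero (within 0.1 rad), with the lid shut (value of joint lock_dial between 0.528 and 0.728 rad and value of joint lid below 0.006 m), for 0.1 s.
2. the dial has been turned back right past zero to where the catch lies, with the lid still shut (value of joint lock_dial below -0.13 rad and value of joint lid below 0.006 m), for 0.1 s.
At the end, for the whole second after the job is handed in: The lid is slid open by more than 44 of its 50 mm and at rest, the dial stands right of zero where the catch holds it (between -0.1 and -0.95 rad), and the gripper has let go of the box (value of joint lid above 0.044 m and value of joint lock_dial between -0.95 and -0.1 rad and velocity of joint lid below 0.01 m/s and contact force between the fingers and lockbox below 0.5 N); the robot touches nothing.
It fails at once if the catch is overloaded: bent sideways more than 1.8 mm by forcing the dial or the locked lid (value of joint catch_side above 0.0018 m or value of joint catch_side below -0.0018 m).
It fails at once if the timer is pushed more than 20 mm (distance of timer from where it was at the start of the episode above 0.02 m).
It fails at once if the vial is pushed more than 20 mm (distance of vial from where it was at the start of the episode above 0.02 m).
It fails at once if the sachet is pushed more than 20 mm (distance of sachet from where it was at the start of the episode above 0.02 m).
It fails at once if the vial is tipped over (angle between vial's own z axis and vertical above 0.3 rad).
It also fails if it takes over 64 s, if anything falls off the work surface, if the arm or the gripper's body presses on something with over 40 N, if the wrist force passes 120 N, or if a joint passes its speed limit or range.

## Working session

There is one attempt and no reset: what is moved stays moved. The work goes in short steps, each a Python script; the robot and the scene stay as the last script left them, time stands still between calls to the robot, and variables do not carry over. Pictures are saved under pics/ and viewed, about 8 in all and at most 12, crops included, and the job is handed in when it is done.

```bash
ls; mkdir -p pics
python3 - <<'E'
from rig import bot
import cv2,numpy as np
s=bot.read_state();print({k:np.round(v,3).tolist() for k,v in s.items()})
for n in("scene","top"):
    p,d=bot.grab_frame(n);np.savez(f"pics/{n}.npz",p=p,d=d);c=bot.get_calibration(n)
    print(n,{k:np.round(v,3).tolist() for k,v in c.items()})
    cv2.imwrite(f"pics/{n}0.png",p[:,:,::-1])
print(np.round(bot.get_calibration("wrist")["hand_eye"],3),np.round(bot.get_calibration("wrist")["K"],1))
E
```

```text
pics
{'time_s': 0.0, 'joints': [-1.355, 0.151, 1.438, 0.0, 1.554, -0.134], 'joint_velocities': [0.0, -0.0, 0.001, -0.001, -0.001, -0.001], 'tau': [-0.0, -71.305, -57.087, -0.0, 0.009, 0.0], 'ee_pos': [0.197, -0.54, 0.231], 'ee_rot': [0.985, 0.174, -0.0, -0.001], 'contact_force': [0.614, 0.073, 0.025], 'ft_torque': [-0.002, 0.01, 0.027], 'grip_width': 0.085}
scene {'K': [[452.029, 0.0, 259.154], [0.0, 452.029, 199.848], [0.0, 0.0, 1.0]], 'rvec': [1.981, -0.468, 0.312], 'tvec': [-0.635, 0.056, 1.024]}
top {'K': [[368.771, 0.0, 254.317], [0.0, 368.771, 193.377], [0.0, 0.0, 1.0]], 'rvec': [2.13, -2.183, 0.136], 'tvec': [-0.289, 0.533, 0.855]}
[[ 0.001 -0.958 -0.288  0.074]
 [ 1.     0.001 -0.    -0.001]
 [ 0.001 -0.288  0.958 -0.145]
 [ 0.     0.     0.     1.   ]] [[278.9   0.  253.8]
 [  0.  278.9 193.4]
 [  0.    0.    1. ]]
```

View pics/top0.png

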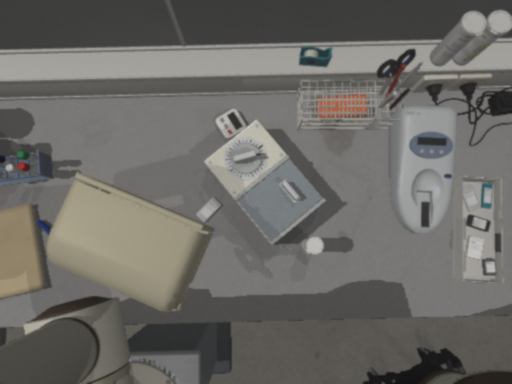

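View pics/scene0.png

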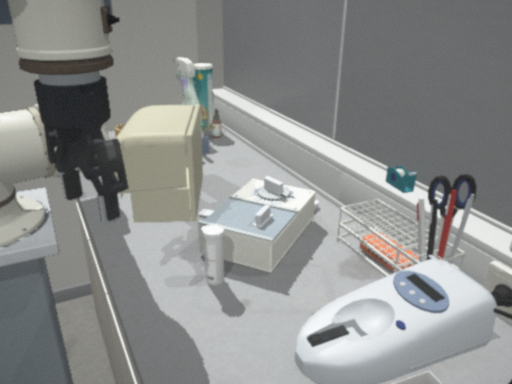

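The top view shows the box: dial at about px (246,157), lid handle (290,190). The timer is at (232,123), the sachet (209,210), the vial (314,245). A large beige carton lies left of the box, centred near (130,240). The scene view confirms that layout.

```bash
cat > h.py <<'E'
import numpy as np,cv2
from scipy.spatial.transform import Rotation as R
from rig import bot
def cam(n,st=None):
    c=bot.get_calibration(n);K=np.array(c["K"],float)
    if "rvec" in c:
        Rm=cv2.Rodrigues(np.array(c["rvec"],float))[0];return K,Rm.T,-Rm.T@np.array(c["tvec"],float).ravel()
    H=np.array(c["hand_eye"],float);T=R.from_quat(st["ee_rot"]).as_matrix()
    return K,T@H[:3,:3],T@H[:3,3]+np.array(st["ee_pos"])
def rays(uv,C):
    K,Rw,o=C;uv=np.atleast_2d(uv).astype(float)
    return (np.c_[uv,np.ones(len(uv))]@np.linalg.inv(K).T)@Rw.T,o
def onplane(uv,z,C):
    d,o=rays(uv,C);return o+d*((z-o[2])/d[:,2])[:,None]
def cloud(d,C):
    h,w=d.shape;u,v=np.meshgrid(np.arange(w),np.arange(h))
    r,o=rays(np.c_[u.ravel(),v.ravel()],C);return (o+r*d.ravel()[:,None]).reshape(h,w,3)
def project(P,C):
    K,Rw,o=C;q=(np.atleast_2d(P)-o)@Rw@K.T;return q[:,:2]/q[:,2:]
E
python3 - <<'E'
from h import *
f=np.load("pics/top.npz");C=cam("top");X=cloud(f["d"],C);Z=X[:,:,2]
print("cam",C[2])
# box top
m=((Z>.06)&(Z<.09)).astype(np.uint8);n,l,s,c=cv2.connectedComponentsWithStats(m)
k=l[205,270] or l[157,225];print("ks",l[205,270],l[157,225],l[175,225],s[k])
mm=(l==l[205,270]).astype(np.uint8)
for zz in((m),):
  sub=np.zeros_like(m);sub[110:250,195:335]=m[110:250,195:335];n,l,s,c=cv2.connectedComponentsWithStats(sub)
  k=1+np.argmax(s[1:,4]);mk=l==k
  P=X[mk];print("n",mk.sum(),"z",np.median(P[:,2]))
  print("rect",cv2.minAreaRect((P[:,:2]*1000).astype(np.float32)))
for u,v in((225,160),(280,215),(246,157),(291,190),(232,123),(209,210),(314,245),(130,240),(80,200),(180,270),(90,330)):print((u,v),X[v,u].round(3))
m=(Z>.1)&(X[:,:,0]>.1);
b=np.zeros_like(m);b[170:310,45:215]=m[170:310,45:215];print("carton",X[b].min(0),X[b].max(0))
E
python3 - <<'E'
import cv2;p=cv2.imread('pics/top0.png')[95:270,185:345];cv2.imwrite('pics/c1.png',cv2.resize(p,None,fx=3.4,fy=3.4,interpolation=cv2.INTER_CUBIC))
E
```

```text
cam [ 0.4147005  -0.29961281  0.91511053]
ks 12 12 12 [ 204  120  122  125 7028]
n 7028 z 0.07496355733596916
rect ((550.977294921875, -324.4206848144531), (250.39051818847656, 160.54788208007812), 37.907405853271484)
(225, 160) [ 0.6   -0.235  0.076]
(280, 215) [ 0.47  -0.359  0.075]
(246, 157) [ 0.599 -0.285  0.107]
(291, 190) [ 0.524 -0.383  0.098]
(232, 123) [ 0.708 -0.25   0.017]
(209, 210) [ 0.491 -0.188  0.004]
(314, 245) [ 0.401 -0.428  0.108]
(130, 240) [ 0.42  -0.064  0.212]
(80, 200) [0.499 0.035 0.209]
(180, 270) [ 0.362 -0.157  0.205]
(90, 330) [ 0.266 -0.008  0.247]
carton [ 0.27928759 -0.29961281  0.10005842] [0.55467411 0.11006501 0.91511053]
```

View pics/c1.png

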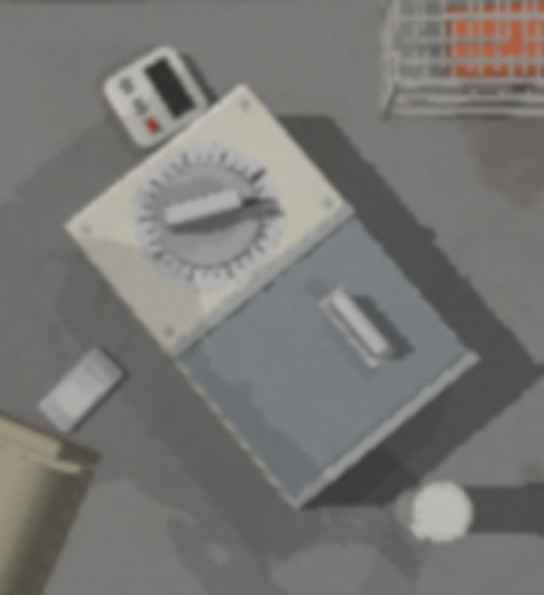

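```bash
cat >> h.py <<'E'
def quat(a): # tool z down, tool x at world heading a
    return R.from_matrix(np.array([[np.cos(a),np.sin(a),0],[np.sin(a),-np.cos(a),0],[0,0,-1]])).as_quat().tolist()
PSI=np.radians(37.907-90);BC=np.array([.551,-.3244])
def box(x,y): c,s=np.cos(PSI),np.sin(PSI);return BC+[c*x-s*y,s*x+c*y]
E
python3 - <<'E'
from h import *
D=box(0,.067);print(D)
bot.move_to([*D,.21],quat(PSI-.43+np.pi))
s=bot.read_state();p,d=bot.grab_frame("wrist");np.savez("pics/w1.npz",p=p,d=d,pos=s["ee_pos"],rot=s["ee_rot"])
print(s["time_s"],np.round(s["joints"],3),s["ee_pos"],s["contact_force"],s["ft_torque"])
C=cam("wrist",s);p=p.copy()
X=cloud(d,C);print("z",[X[int(v),int(u),2].round(4) for u,v in project([[*box(-.05,.11),.079],[*box(.0,-.09),.075]],C)])
print(project([[*D,.109],[*box(.044,.067),.079]],C))
cv2.imwrite("pics/w1.png",cv2.resize(p[:,:,::-1],None,fx=1.56,fy=1.56))
E
```

```text
[ 0.60386361 -0.28323643]
1.8583 [-0.556  0.35   1.233 -0.     1.558 -0.785] [ 0.60329741 -0.28422124  0.21011387] [-0.27071104 -0.02434311 -0.2753765 ] [-0.03251368 -0.0805598  -0.0466713 ]
z [np.float64(0.0777), np.float64(0.0771)]
[[254.55475541 192.51386469]
 [271.76017315 220.47891033]]
```

View pics/w1.png

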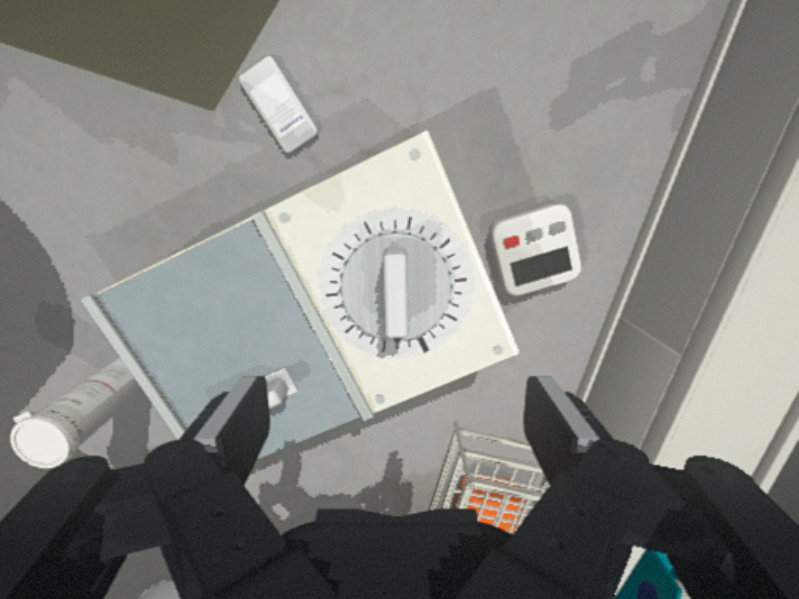

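The wrist picture is clear: dial centre near (398,285), zero mark (424,344), pointer (385,345), lid handle (283,388), at display scale 1.56. Next I measure the marks and the bar.

Run:
```python
from h import *
from scipy.optimize import least_squares
f=np.load("pics/w1.npz");C=cam("wrist",dict(ee_pos=f["pos"],ee_rot=f["rot"]))
g=cv2.cvtColor(f["p"],cv2.COLOR_RGB2GRAY);h,w=g.shape
u,v=np.meshgrid(np.arange(w),np.arange(h));P=onplane(np.c_[u.ravel(),v.ravel()],.079,C)[:,:2].reshape(h,w,2)
D=box(0,.067)
for it in range(3):
    r=np.hypot(*(P-D).transpose(2,0,1))
    m=((r<.052)&(r>.0375)&(g<120)).astype(np.uint8)
    n,l,s,c=cv2.connectedComponentsWithStats(m)
    L=[];
    for k in range(1,n):
        if s[k,4]<3:continue
        wt=(160.-g)[l==k];q=(P[l==k]*wt[:,None]).sum(0)/wt.sum();L.append((*q,s[k,4],wt.sum()))
    L=np.array(L);
    # fit centre & phase: marks at multiples of 12deg; use circle fit on points
    e=least_squares(lambda x:np.hypot(L[:,0]-x[0],L[:,1]-x[1])-x[2],[*D,.044],loss="soft_l1",f_scale=.0007)
    D=e.x[:2]
a=np.degrees(np.arctan2(L[:,1]-D[1],L[:,0]-D[0]));o=np.argsort(a)
print("D",D,"r",e.x[2]);
for i in o:print(round(a[i],1),L[i,2],round(L[i,3]),round(1e3*np.hypot(*(L[i,:2]-D)),1))
# bar
P2=onplane(np.c_[u.ravel(),v.ravel()],.109,C)[:,:2].reshape(h,w,2)
m=(np.hypot(*(P2-D).transpose(2,0,1))<.034)&(g>195)
n,l,s,c=cv2.connectedComponentsWithStats(m.astype(np.uint8));k=1+np.argmax(s[1:,4])
for t in(185,195,205,215):
  print(t,cv2.minAreaRect((P2[(l==k)&(g>t)]*1000).astype(np.float32)))
# box rect from depth
X=cloud(f["d"],C);m=(X[:,:,2]>.068)&(X[:,:,2]<.085);n,l,s,c=cv2.connectedComponentsWithStats(m.astype(np.uint8))
# lid handle
m=(X[:,:,2]>.09)&(np.hypot(*(X[:,:,:2]-box(.03,-.05)).transpose(2,0,1))<.05);print("handle",m.sum(),X[m].mean(0),"exp",box(.03,-.05))
cv2.imwrite("pics/g.png",g)
```

```text
D [ 0.60283431 -0.28261706] r 0.042381143865087616
-171.8 4.0 192 41.2
-159.6 7.0 425 42.7
-124.0 4.0 277 43.5
-88.5 16.0 910 42.2
-76.3 10.0 668 39.7
-52.5 27.0 2022 44.6
-16.5 6.0 361 42.7
7.8 3.0 135 40.6
19.5 7.0 473 42.2
55.8 9.0 524 42.6
92.1 6.0 333 43.0
128.5 8.0 425 42.0
164.6 9.0 523 42.5
185 ((602.3064575195312, -280.8555908203125), (11.946306228637695, 49.6992301940918), 13.55233097076416)
195 ((602.3064575195312, -280.8555908203125), (11.946306228637695, 49.6992301940918), 13.55233097076416)
205 ((602.2737426757812, -280.8666076660156), (11.377274513244629, 49.83723831176758), 14.700265884399414)
215 ((602.4209594726562, -280.76763916015625), (10.736749649047852, 49.621604919433594), 14.609132766723633)
handle 133 [ 0.54054847 -0.36805591  0.09826075] exp [ 0.529981   -0.37878935]
```

```bash
cat >> h.py <<'E'
AX=np.array([.6026,-.2820]);Z0=np.radians(-52.2);ZG=.0885
def st(tag=""):
    s=bot.read_state();x=R.from_quat(s["ee_rot"]).as_matrix()[:,0]
    th=np.arctan2(-x[1],-x[0])-Z0
    print(tag,"t%.2f"%s["time_s"],"pos",np.round(np.array(s["ee_pos"])*1e3,1),"th %.3f"%th,"F",np.round(s["contact_force"],1),"M",np.round(s["ft_torque"],3),"w%.4f"%s["grip_width"],flush=True)
    return s,th
E
python3 - <<'E'
from h import *
q=quat(np.radians(104.2))
bot.move_to([*AX,.125],q);st("above")
bot.servo_line([*AX,ZG],v=.05);bot.hold(.3);st("down")
bot.close();bot.hold(.3);st("closed")
E
```

```text
above t2.34 pos [ 602.4 -282.6  125.8] th -0.413 F [0.5 0.2 1.5] M [-0.038  0.035  0.009] w0.0853
down t3.52 pos [ 602.7 -282.    88.7] th -0.412 F [-0.8 -0.3  0.2] M [ 0.041  0.048 -0.007] w0.0853
closed t4.47 pos [ 602.5 -282.1   88.7] th -0.412 F [-5.1  1.   5.2] M [0.073 0.845 0.024] w0.0130
```

```bash
cat >> h.py <<'E'
def rot(th,pos): bot.move_to([*pos,ZG],quat(Z0+th+np.pi))
E
python3 - <<'E'
from h import *
p=AX.copy()
p[0]-=.0002
for th in np.arange(-.32,.1,.1):
    rot(th,p);s,_=st("%.2f"%th)
    F=np.array(s["contact_force"][:2])
    if np.hypot(*F)>25: print("big");break
E
```

```text
-0.32 t4.72 pos [ 602.3 -282.1   88.7] th -0.319 F [-4.8  0.1  5.2] M [0.016 0.748 0.088] w0.0129
-0.22 t4.97 pos [ 602.1 -282.2   88.7] th -0.219 F [-6.2 -0.2  5.3] M [-0.009  0.992  0.101] w0.0126
-0.12 t5.22 pos [ 602.  -282.2   88.7] th -0.119 F [-7.6 -0.8  6.6] M [-0.048  1.184  0.019] w0.0126
-0.02 t5.47 pos [ 601.9 -282.3   88.7] th -0.019 F [-9.7 -1.4  6. ] M [-0.195  1.373  0.055] w0.0126
0.08 t5.72 pos [ 601.8 -282.4   88.7] th 0.081 F [-9.9 -1.8  7. ] M [-0.274  1.563  0.089] w0.0124
```

Run:
```python
from h import *
p=AX+[-.0012,-.0003]
for th in np.arange(.18,.6,.1):
    rot(th,p);st("%.2f"%th)
bot.hold(.2);s,_=st()
im,d=bot.grab_frame("wrist");C=cam("wrist",s)
u,v=project([[*AX,.08]],C)[0];u,v=int(u),int(v);print(u,v,project([[AX[0]+.044*np.cos(Z0+k*np.pi/15),AX[1]+.044*np.sin(Z0+k*np.pi/15),.079] for k in(0,3)],C))
c=im[max(0,v-85):v+85,u-110:u+110,::-1];print("crop origin",u-110,max(0,v-85))
cv2.imwrite("pics/w2.png",cv2.resize(c,None,fx=3.5,fy=3.5,interpolation=cv2.INTER_CUBIC))
```

```text
0.18 t5.97 pos [ 601.5 -282.6   88.7] th 0.177 F [-1.9 -2.5  4.3] M [-0.295  0.308  0.047] w0.0127
0.28 t6.22 pos [ 601.4 -282.6   88.7] th 0.275 F [-3.1 -4.1  5.5] M [-0.574  0.512  0.023] w0.0127
0.38 t6.47 pos [ 601.3 -282.8   88.6] th 0.375 F [-3.4 -4.   5.7] M [-0.804  0.668  0.06 ] w0.0127
0.48 t6.72 pos [ 601.3 -282.9   88.7] th 0.475 F [-3.8 -6.7  5.6] M [-1.025  0.748  0.067] w0.0127
0.58 t6.97 pos [ 601.2 -283.    88.7] th 0.575 F [-4.3 -7.1  5.2] M [-1.15   0.751  0.021] w0.0128
 t7.17 pos [ 601.2 -283.    88.7] th 0.574 F [-5.2 -6.8  5.5] M [-1.09   0.807 -0.003] w0.0131
254 238 [[217.83061869 289.41817079]
 [258.42427189 298.67187905]]
crop origin 144 153
```

View pics/w2.png

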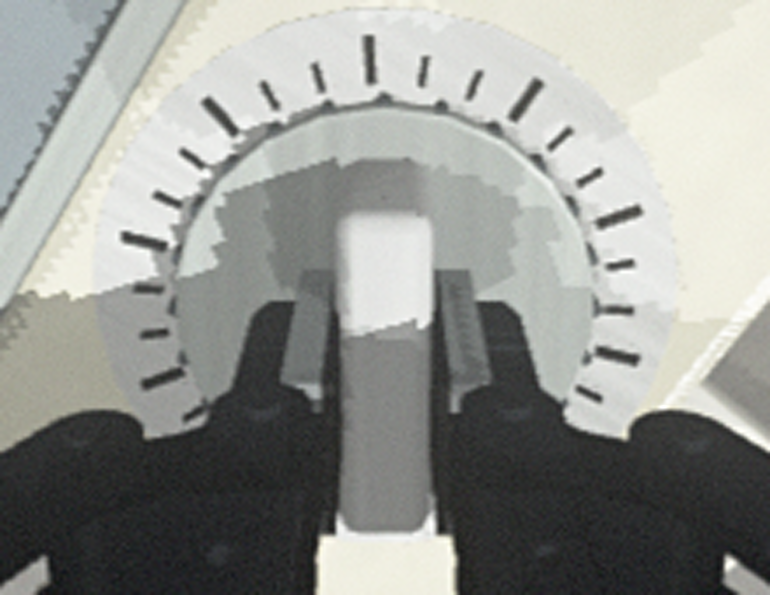

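The bar sits square in the jaws. Its tail points about 3° short of the long mark opposite the third-left mark, which matches the computed 0.574 rad. I go on to 0.628, then turn slowly right while feeling the torque.

Run:
```python
from h import *
p=np.array([.6010,-.2831])
rot(.61,p);rot(.631,p);bot.hold(.4);st("third")
B=[]
th=.631
while th>-.11:
    th-=.06;rot(th,p);bot.hold(.05);s,_=st("%.3f"%th);B.append(s["ft_torque"][2])
    if th<.2 and abs(B[-1]-np.median(B))>.2:print("stop");break
print("baseline",np.median(B[3:]),np.std(B[3:]))
```

```text
third t8.12 pos [ 601.2 -283.2   88.7] th 0.626 F [-2.1 -2.4  5.9] M [-0.314  0.366 -0.028] w0.0126
0.571 t8.43 pos [ 601.2 -283.1   88.7] th 0.565 F [-1.8 -1.7  5.1] M [-0.339  0.338  0.027] w0.0126
0.511 t8.72 pos [ 601.2 -283.1   88.7] th 0.506 F [-2.2 -1.2  5. ] M [-0.185  0.29   0.02 ] w0.0128
0.451 t9.03 pos [ 601.3 -283.    88.7] th 0.446 F [-2.4 -1.   5.6] M [-0.078  0.26   0.006] w0.0127
0.391 t9.32 pos [ 601.3 -282.9   88.6] th 0.386 F [-2.3  0.1  5.3] M [-0.002  0.195  0.016] w0.0122
0.331 t9.62 pos [ 601.3 -282.8   88.7] th 0.326 F [0.7 0.4 5.6] M [ 0.091  0.066 -0.021] w0.0126
0.271 t9.93 pos [ 601.4 -282.7   88.7] th 0.266 F [0.2 0.9 4.7] M [0.152 0.019 0.009] w0.0127
0.211 t10.22 pos [ 601.5 -282.6   88.7] th 0.206 F [0.6 1.5 5.5] M [ 0.26  -0.085  0.038] w0.0126
0.151 t10.53 pos [ 601.5 -282.6   88.7] th 0.148 F [1.9 2.5 5.7] M [ 0.456 -0.275  0.047] w0.0128
0.091 t10.82 pos [ 601.6 -282.5   88.7] th 0.090 F [3.9 3.6 6.1] M [ 0.627 -0.444  0.053] w0.0127
0.031 t11.12 pos [ 601.6 -282.5   88.7] th 0.030 F [3.  4.1 5.2] M [ 0.748 -0.59   0.031] w0.0126
-0.029 t11.43 pos [ 601.7 -282.4   88.7] th -0.030 F [4.8 5.  5.6] M [ 0.806 -0.68  -0.005] w0.0128
-0.089 t11.72 pos [ 601.8 -282.4   88.7] th -0.090 F [5.2 3.9 4.6] M [ 0.832 -0.845  0.022] w0.0127
-0.149 t12.03 pos [ 601.9 -282.3   88.7] th -0.150 F [6.  5.  4.5] M [ 0.93  -0.947 -0.039] w0.0129
baseline 0.018701324858229815 0.02835890834240276
```

Run:
```python
from h import *
th=-.149;L=[];caught=False
while th>-.93:
    th-=.012
    k=np.clip((-.15-th)/.7,0,1)
    p=np.array([.6020,-.2823])+k*np.array([.0008,.0005])
    rot(th,p);m=[]
    for _ in range(3):
        bot.hold(.02);s=bot.read_state();m.append(s["ft_torque"][2])
    m=np.mean(m);L.append(m)
    if len(L)%8==0:st("%.3f m%.3f"%(th,m))
    b=np.median(L[-14:-3]) if len(L)>6 else .02
    if m-b>.15 or abs(m)>.24:caught=True;break
st("end caught=%s"%caught);print(np.round(L[-10:],3))
```

```text
-0.245 m0.057 t14.43 pos [ 602.1 -282.2   88.7] th -0.246 F [-1.9  1.   6. ] M [0.101 0.266 0.058] w0.0129
-0.341 m0.007 t16.82 pos [ 602.3 -282.1   88.7] th -0.342 F [-1.4  0.3  6.2] M [ 0.108  0.245 -0.011] w0.0128
-0.437 m0.019 t19.23 pos [ 602.4 -282.1   88.7] th -0.438 F [-1.7  0.3  5.7] M [0.076 0.111 0.009] w0.0127
-0.533 m-0.001 t21.62 pos [ 602.6 -282.    88.7] th -0.534 F [0.1 0.8 6.1] M [ 0.06   0.04  -0.018] w0.0128
-0.629 m-0.048 t24.02 pos [ 602.7 -282.    88.7] th -0.630 F [ 0.6 -0.6  6.3] M [-0.02  -0.023 -0.059] w0.0127
-0.725 m0.004 t26.43 pos [ 602.9 -282.    88.7] th -0.726 F [ 1.2 -0.5  5.6] M [-0.178 -0.137  0.043] w0.0126
end caught=True t27.02 pos [ 602.9 -282.    88.7] th -0.749 F [ 2.2 -2.4  5. ] M [-0.275 -0.328  0.131] w0.0128
[-0.036 -0.045 -0.043 -0.043 -0.034 -0.058  0.001  0.004  0.07   0.115]
```

Run:
```python
from h import *
def m(n=6):
    a=[]
    for _ in range(n): bot.hold(.02);a.append(bot.read_state()["ft_torque"][2])
    return np.mean(a)
p=np.array([.6028,-.2818])
print("now",m())
for th in(-.757,):
    rot(th,p);print(th,m())
for th in(-.745,-.73,-.715,-.70):
    rot(th,p);print(th,m(3))
st()
```

```text
now 0.09873930897316514
-0.757 0.0997708393345273
-0.745 0.18323626299620766
-0.73 0.13340167993288807
-0.715 0.06996940294797303
-0.7 0.031259183470624556
 t28.68 pos [ 602.9 -282.    88.7] th -0.700 F [-0.3 -2.2  5.8] M [-0.284  0.034  0.034] w0.0128
```

Run:
```python
from h import *
def m(n=8):
    bot.hold(.15);a=[]
    for _ in range(n): bot.hold(.02);a.append(bot.read_state()["ft_torque"][2])
    return np.mean(a)
p=np.array([.6028,-.2818])
for th in(-.72,-.735,-.75,-.76,-.77):
    rot(th,p);x=m();print(th,x)
    if x>.18:break
rot(-.70,p);print("back",m());st()
```

```text
-0.72 0.02880927401793117
-0.735 0.05461936153763987
-0.75 0.07767991679417313
-0.76 0.11080477556969393
-0.77 0.14201427224075086
back 0.05252611247175743
 t31.88 pos [ 602.8 -282.    88.6] th -0.700 F [-0.6 -1.2  6.2] M [-0.302  0.009  0.088] w0.0127
```

Torque rises steadily with angle and falls again on backing off, so the dial is caught, with the stop near -0.73. I release it and look at the lid handle.

Run:
```python
from h import *
bot.ungrasp();s=bot.read_state();P=s["ee_pos"];st("open")
bot.servo_line([P[0],P[1],.19],v=.12)
H=np.array([.524,-.383]);a=np.radians(37.8)
bot.move_to([*H,.19],quat(a));bot.hold(.15);s,_=st()
im,d=bot.grab_frame("wrist");np.savez("pics/w3.npz",p=im,d=d,pos=s["ee_pos"],rot=s["ee_rot"]);C=cam("wrist",s)
X=cloud(d,C);B=X[:,:,:2]-[.602,-.2822];bx=B@[np.cos(Z0),np.sin(Z0)];by=B@[-np.sin(Z0),np.cos(Z0)]
m=(X[:,:,2]>.09)&(X[:,:,2]<.106)&(by<-.08)&(by>-.17)&(abs(bx)<.07)
r=cv2.minAreaRect((X[m][:,:2]*1000).astype(np.float32));print(m.sum(),r,"z",np.median(X[m][:,2]),"box",bx[m].mean(),by[m].mean())
print(project([[*H,.099]],C))
cv2.imwrite("pics/w3.png",im[:,:,::-1])
```

```text
open t32.58 pos [ 602.8 -281.8   88.5] th -0.700 F [-0.   0.6 -0.2] M [-0.022 -0.032 -0.031] w0.0855
 t34.43 pos [ 524.8 -382.   189.8] th -1.567 F [0.6 1.9 0.5] M [0.017 0.016 0.028] w0.0854
710 ((523.9406127929688, -381.9396057128906), (49.147621154785156, 10.902735710144043), 38.20915222167969) z 0.10139095699035404 box 0.031012018212291426 -0.12129761558805591
[[254.91058198 197.62257473]]
```

View pics/w3.png

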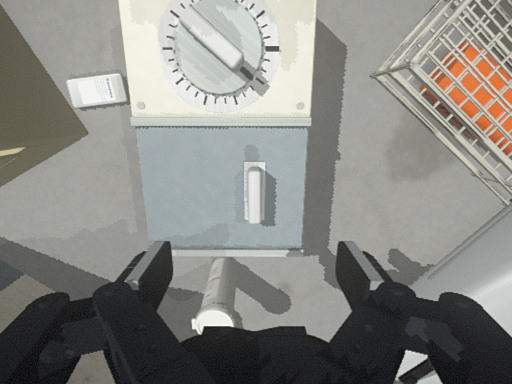

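The dial rests about 40° right of zero, with its pointer near (262,90). The handle is upright at (255,193), and its measured 49 x 11 mm and position agree with the top view. I grip it and pull gently with a force check.

Run:
```python
from h import *
H=np.array([.5239,-.3819]);q=quat(np.radians(37.8));dx=-np.array([np.cos(Z0),np.sin(Z0)])
bot.servo_line([*H,.083],v=.1,attitude=q);bot.hold(.2);st("down")
bot.close();bot.hold(.3);s,_=st("closed")
def f():
    a=[]
    for _ in range(4): bot.hold(.02);a.append(bot.read_state()["contact_force"][:2])
    return float(np.mean(a,0)@dx)
f0=f();P=np.array(s["ee_pos"])[:2];print("f0",f0)
ok=True
for k in range(1,13):
    bot.servo_line([*(H+dx*.001*k),.083],v=.02);x=f()
    print(k,round(x,2),end="; ",flush=True)
    if x<-9: ok=False;break
st("end ok=%s"%ok)
```

```text
down t35.90 pos [ 524.  -382.    83.5] th -1.571 F [-0.1  0.  -0.2] M [0.02  0.024 0.01 ] w0.0855
closed t36.87 pos [ 524.  -382.    83.2] th -1.571 F [-0.2 -0.6  3.7] M [0.02  0.09  0.084] w0.0104
f0 0.33215965718726437
1 -1.55; 2 -0.66; 3 -0.7; 4 -0.83; 5 -1.05; 6 -0.75; 7 -0.96; 8 -0.69; 9 -1.01; 10 -0.97; 11 -0.65; 12 -0.67; end ok=True t40.73 pos [ 516.6 -372.5   83.2] th -1.571 F [-0.8 -1.1  5.6] M [-0.193  0.023  0.085] w0.0104
```

Run:
```python
from h import *
H=np.array([.5239,-.3819]);dx=-np.array([np.cos(Z0),np.sin(Z0)])
bot.servo_line([*(H+dx*.046),.083],v=.04);st("46")
for k in np.arange(.047,.0525,.001):
    bot.servo_line([*(H+dx*k),.083],v=.02);bot.hold(.04);x=float(np.array(bot.read_state()["contact_force"][:2])@dx)
    print(round(k,3),round(x,1),end="; ")
    if x<-8:break
s,_=st("stop");bot.ungrasp();bot.hold(.2)
P=s["ee_pos"];bot.servo_line([P[0],P[1],.20],v=.12);bot.hold(.2);s,_=st("up")
im,d=bot.grab_frame("wrist");C=cam("wrist",s)
X=cloud(d,C);B=X[:,:,:2]-[.602,-.2822];bx=B@[np.cos(Z0),np.sin(Z0)];by=B@[-np.sin(Z0),np.cos(Z0)]
m=(X[:,:,2]>.09)&(X[:,:,2]<.106)&(by<-.08)&(by>-.17)&(abs(bx)<.07)
r=cv2.minAreaRect((X[m][:,:2]*1000).astype(np.float32));print(r,"lid travel",(np.array(r[0])/1000-H)@dx)
cv2.imwrite("pics/w4.png",im[:,:,::-1])
```

```text
46 t41.73 pos [ 495.5 -345.4   83.1] th -1.571 F [-1.9 -0.1  7.8] M [0.022 0.407 0.072] w0.0101
0.047 0.2; 0.048 0.0; 0.049 -0.2; 0.05 -9.5; stop t42.90 pos [ 493.7 -343.2   83.2] th -1.571 F [ 5.4 -7.8  2.4] M [-1.332 -0.74   0.054] w0.0105
up t45.14 pos [ 493.6 -343.1  199.4] th -1.571 F [ 0.3  0.7 -0.1] M [-0.046 -0.039 -0.023] w0.0853
((492.96917724609375, -342.7655944824219), (49.933990478515625, 11.310168266296387), 38.0294189453125) lid travel 0.04987996611721639
```

View pics/w4.png

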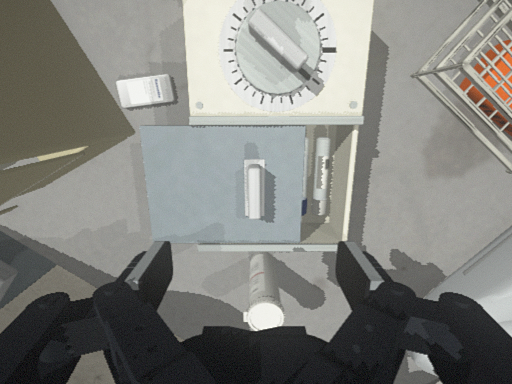

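The lid is fully open, with its handle at (255,188) and the compartment exposed. The dial still stands right of zero, the vial is upright at (265,315) and the sachet has not moved. I hand in.

```bash
python3 -c "
from rig import bot
print(bot.hand_in())"
```

```text
the job is handed in; nothing more can be done
None
```

The lockbox is open and I handed the job in at about 45 s of the 64 s allowed; hand-in reports no verdict.

- **Dial:** I turned it left to 0.626 rad, against a target of 0.628. I then turned it slowly right until it caught, with the stop near -0.73 rad. The first torque check was noisy. A repeat showed torque rising steadily to 0.14 N m at -0.77 rad and falling when I backed off. The highest torque reading was about 0.18 N m, against the 0.37 N m limit, and I released the dial at -0.70 rad.
- **Lid:** it slid with about 1 N and stopped at 50 mm; the camera measured 49.9 mm of travel.
- **Last view:** the gripper was open and clear, 120 mm above the lid. The dial was still right of zero, the vial was upright and the sachet was in place. The timer was outside this last picture, so I did not check it again at the end, but the arm never came near it.

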